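Sweep the chips off a machined plate and hold a contact probe on its marked spot

TASK

Take the scraper block and sweep the four loose metal chips off the steel plate into the green tray around it (never touch the chips with the gripper or the probe), then stand the scraper back on its black rubber mat and let it go. Next take the blue contact probe out of its stand and hold it upright on the plate, its brass tip on the blue spot and its wide sides in line with the blue line, pressed down gently until the sprung tip is about half-way in. Finish holding it there, still in the gripper and pressed, without letting go; leave the yellow bin, the steel bushing and the scanner where they are.

Things in the scene. Friction and masses are not known exactly. Their poses are not given: they have to be found in the camera images.
- tray: Fixed green tray, 258 (x) by 238 (y) mm, walls 22 mm high and 4 mm thick, floor 4 mm thick. A steel plate, 150 (x) by 130 (y) mm, is fixed in its middle; its level top is 34 mm above the tray's underside, 12 mm above the walls; a trough 50 mm wide runs all round it. Origin: centre of the tray's underside, on the work surface; axes along its sides, z up.
- spot: Flat blue paint mark on top of the steel plate: a disc 16 mm across with a thin blue line 64 mm long through its centre. Origin: centre of the disc at the height of the plate's top; x runs along the line. It can be partly hidden by chips.
- chip0_center (a point): Loose bent brass chip, about 20 by 9 mm and 9 mm high, 12 g, lying on the steel plate within 42 mm of the blue spot. The point is its centre, half-way up.
- chip1_center (a point): Loose bent copper chip, about 20 by 9 mm and 9 mm high, 12 g, lying on the steel plate within 42 mm of the blue spot. The point is its centre, half-way up.
- chip2_center (a point): Loose bent brass chip, about 20 by 9 mm and 9 mm high, 12 g, lying on the steel plate within 42 mm of the blue spot. The point is its centre, half-way up.
- chip3_center (a point): Loose bent copper chip, about 20 by 9 mm and 9 mm high, 12 g, lying on the steel plate within 42 mm of the blue spot. The point is its centre, half-way up.
- mat: Fixed black rubber mat, 90 (x) by 150 (y) mm, 4 mm thick, the scraper's place. Origin: centre of its underside, on the work surface. It may lie to the robot's left or right, the probe's stand then on the other side.
- scraper_grip (a point): Loose scraper block standing on the mat, 160 g: orange foot 26 mm thick (x), 100 mm long (y), 18 mm high; on it a pale wooden handle 24 mm thick (x), 60 mm long (y), whose top is 70 mm above the scraper's underside. The point is in the handle's middle, 48 mm above the underside. z up. Grip it across the 24 mm; the long orange faces push chips along x.
- stand: Fixed grey block, 80 by 80 mm, 60 mm high, with an upright hole 29 mm wide through its middle, in which the probe hangs by its collar: lift the probe at least 65 mm to clear it. Origin: centre of its underside, on the work surface.
- probe_grip (a point): Loose upright probe, 220 g. From the top: blue body 36 mm wide (x), 24 mm thick (y), 75 mm high; black collar 40 by 40 by 6 mm resting on the stand; steel sleeve 24 mm across, 40 mm long; brass sprung tip sticking out 14 mm. The point is in the blue body, 36 mm below its top, 99 mm above the end of the free tip. z up along the probe, x along its wide sides. Grip it across the 24 mm.
- probe_tip (a point): The lowest point of the probe's rounded brass tip, on the probe's axis (moves with the sprung tip); same axes as the probe.
- probe_spring (a joint): How far the sprung brass tip is pushed in, 0 (free) to 0.012 m (hard stop). The spring resists with about 0.9 N at once and 0.45 N more for each mm: about 3.6 N half-way in at 6 mm, 6.3 N at the stop.
- binbox: Bystander: loose small yellow bin of metal parts, 100 by 130 mm, 55 mm high. Origin: centre of its underside.
- bushing: Bystander: loose steel bushing standing upright, 44 mm across, 40 mm high. Origin: centre of its underside.
- scanner: Bystander: loose black and grey hand scanner lying down, about 180 mm long (y), 55 mm wide, 30 mm high. Origin: on its underside near the middle.

How it is judged:
On the way, in this order (a step that is already met when the one before it is completed fails the run):
1. all four chips are off the plate, in the trough of the green tray (z of chip0_center in the frame of tray between 0 and 0.024 m and x of chip0_center in the frame of tray between -0.129 and 0.129 m and y of chip0_center in the frame of tray between -0.119 and 0.119 m and z of chip1_center in the frame of tray between 0 and 0.024 m and x of chip1_center in the frame of tray between -0.129 and 0.129 m and y of chip1_center in the frame of tray between -0.119 and 0.119 m and z of chip2_center in the frame of tray between 0 and 0.024 m and x of chip2_center in the frame of tray between -0.129 and 0.129 m and y of chip2_center in the frame of tray between -0.119 and 0.119 m and z of chip3_center in the frame of tray between 0 and 0.024 m and x of chip3_center in the frame of tray between -0.129 and 0.129 m and y of chip3_center in the frame of tray between -0.119 and 0.119 m), for 0.2 s.
2. the scraper stands on its mat again, let go (all of step 1 and horizontal distance between scraper_grip and mat below 0.035 m and z of scraper_grip in the frame of mat below 0.06 m and angle between scraper_grip's own z axis and vertical below 0.1 rad and contact force between the fingers and scraper below 0.05 N and linear speed of scraper below 0.02 m/s), for 0.2 s.
At the end, for the whole second after the job is handed in: Probe held by the gripper: tip within 8 mm of the spot's centre, upright within 7 deg, wide sides within 10 deg of the line, tip pushed in 3 to 9.5 mm (1.2 to 8 N), still. Chips in the trough, below the plate's top. Scraper free, upright, within 35 mm of the mat's centre (all of step 2 and horizontal distance between probe_tip and spot below 0.008 m and angle between probe_grip's own z axis and vertical below 0.12 rad and angle between the x axis of probe_grip and the x axis of spot, either way round below 0.17 rad and value of joint probe_spring between 0.003 and 0.0095 m and contact force between probe and tray between 1.2 and 8 N and contact force between the fingers and probe above 1 N and linear speed of probe below 0.02 m/s); the arm keeps its last pose, push and grip.
It fails at once if a chip is touched by the gripper or the probe (contact force between any of the fingers, the arm, probe and chip0 above 0.3 N or contact force between any of the fingers, the arm, probe and chip1 above 0.3 N or contact force between any of the fingers, the arm, probe and chip2 above 0.3 N or contact force between any of the fingers, the arm, probe and chip3 above 0.3 N).
It fails at once if the probe is pressed hard on the plate (contact force between probe and tray above 20 N).
It fails at once if a bystander is moved (distance of any of binbox, bushing, scanner from where it was at the start of the episode above 0.025 m).
It fails at once if a bystander is tipped (angle between any of binbox, bushing, scanner's own z axis and vertical above 0.3 rad).
It also fails if it takes over 72 s, if anything falls off the work surface, if the arm or the gripper's body presses on something with over 40 N, if the wrist force passes 120 N, or if a joint passes its speed limit or range.

ROBOT

A 7-joint arm with a two-finger parallel gripper is mounted at the origin on the work surface. World frame = base frame: x ahead of the robot, y to its left, z up, the work surface at z = 0. Lengths are in m, angles in rad, forces in N, time in s.
With the tool pointing down it reaches from about 0.425 to 0.925 m from the base axis. Payload 6.8 kg.
Tool frame: the origin (TCP) lies midway between the tips of the shut fingers; the grasp point (between the pads) lies 19 mm behind it; y points along the fingers, z is the direction in which the jaws open and shut, and the axes are right-handed (so a half turn about y gives the same grasp; the last joint's range is limited). The gripper opens to 85 mm and grips with 20 to 120 N. Pads are 22 mm wide; open, the fingers measure 114 mm over their backs; the gripper's body (76 mm by 85 mm) begins 54 mm behind the grasp point. The pads swing forward as they close: fully open they stand 13 mm farther back than shut.
Start: joints at [-1.235, 0.477, 0.022, 1.555, -0.011, 1.109, -0.083], TCP at [0.29, 0.61, 0.231] pointing down, gripper open.
Joint ranges: [-2.96, 2.96], [-0.34, 2.1], [-1.41, 1.46], [0.24, 2.44], [-1.37, 4.51], [0.17, 1.92], [-2.96, 2.96]. Speed limits (rad/s): [2.39, 2.39, 3.14, 3.14, 3.14, 3.14, 3.14].

INTERFACE

Orientations are given as a unit quaternion [w, x, y, z].
In Python, from station import bot gives the robot as it stands. The module is installed in compiled form; this text tells all that it offers.
- The arm moves only by the shell command python3 -m crank 'ROWS' [FORCE]. ROWS is JSON, a list of rows, each an object with "linear": the shift along the tool's x, y, z in m, a list of three; "dr": the turn, a rotation vector about the tool's x, y, z in degrees, a list of three; "hand": the gripper command: -1 is shut, 1 is fully open, values between are in proportion. A call has 1 to 10 rows; each row is the pose to reach, as a shift and turn from the pose commanded when the call began, along the tool's axes at that moment; what a row does not reach only later rows make up. A row lasts 1/12 s, in which the tool goes at most 41.7 mm and 7.16 degrees, less where a joint would pass 70% of its speed; a pose out of reach is approached as far as the arm can. A call with a gripper value outside its range is refused whole. The fingers move at their own pace and stop on an object; FORCE is the grip in N (left out, the last holds). Time passes only in rows, so rows that repeat a pose let the fingers close. It gives the time, the measured TCP pose, the force and the opening at its end, in the units of the state.
- bot.get_obs(): the state, without advancing time (a new reading comes with each control period).
- bot.read_camera(name): name is "scene" or "top" or "wrist"; returns the picture (400x640x3 uint8, blue, green, red); there is no depth.
- bot.camera_params(name): a dict with "K" (3x3 intrinsics, pixels), "R" (3x3) and "t" (3): a world point X has camera coordinates R X + t; the wrist camera has in their place "hand_eye" (4x4, takes a point from camera to tool coordinates, whose origin is the TCP and whose axes are the tool frame's). Camera axes: x right, y down, z forward; pixel columns grow to the right and rows downward; lengths in m; the calibration is good to about 2 mm. A picture is of the moment at which its call begins: read the wrist's pose just before it. camera_params takes no time and is no camera call.
- bot.hand_in(): hands the job in, once; it reports no verdict.
Trained networks look in the newest picture that a camera, given by its name, has taken for a name from the list of things; names that differ only in an ending like _2 or _b are one class to them, and where a whole thing is asked for, a point or a joint stands for the part that bears it (a point fixed in the world has none). Each returns a list of dicts, best first, with "score" (0 to 1); they miss things now and then, are a little off and sometimes report something else, mostly with a low value. They report only what shows in the picture. A call takes as long as a camera call.
- bot.search_frame(camera, target): "extent" ([left, top, right, bottom] in pixels, round what is visible of it).
- bot.cut_out(camera, target): "pixels" (400x640 bool, what is visible of it) and "extent" ([left, top, right, bottom] in pixels, round what is visible of it).
- bot.place_of(camera, target): "xy" ([column, row] in pixels: a listed point, or the origin of a listed thing).
The state is a dict: "t": time; "q": joint angles; "joint_vel": joint speeds; "joint_torque": joint torques, N m; "eef_pos": TCP position; "tool_rot": TCP orientation; "contact_force": force on the tool from outside, world axes, zero at the start; "torque": the same for the moment, N m; "gripper_width": opening from 0.0 (shut) to 1.0 (fully open).
Only numpy, scipy, OpenCV 4.12 (cv2) and the standard library are available. Lean on these libraries where they do the work, as an engineer would, in place of code of your own. Each camera call takes 0.05 s, during which the arm holds its last target. There are 200 camera calls.

## Working session

There is one attempt and no reset: what is moved stays moved. The work goes in short steps, Python scripts to look and compute and a shell command to move; the robot and the scene stay as the last step left them, time stands still between calls to the robot, and variables do not carry over. Pictures are saved under pics/ and viewed, about 8 in all and at most 12, crops included, and the job is handed in when it is done.

```bash
mkdir -p pics
cat > h.py <<'E'
import numpy as np, cv2
from station import bot
from scipy.spatial.transform import Rotation as Ro
def tool():
    o=bot.get_obs(); q=o["tool_rot"]; R=Ro.from_quat([q[1],q[2],q[3],q[0]]).as_matrix()
    return R,np.array(o["eef_pos"]),o
def ray(cam,uv,pose=None):
    p=bot.camera_params(cam); K=np.array(p["K"]); d=np.linalg.inv(K)@[uv[0],uv[1],1]
    if "hand_eye" in p:
        H=np.array(p["hand_eye"]); R,t=pose if pose else tool()[:2]
        return R@H[:3,3]+t, R@H[:3,:3]@d
    R=np.array(p["R"]);t=np.array(p["t"]); return -R.T@t, R.T@d
def at(cam,uv,z,pose=None):
    c,d=ray(cam,uv,pose); return c+d*(z-c[2])/d[2]
E
python3 - <<'E'
from h import *
R,t,o=tool(); print(o["t"],t,R.round(3).tolist(),o["gripper_width"])
for c in("top","scene"):
    im=bot.read_camera(c); cv2.imwrite(f"pics/{c}0.png",im)
    print(c, ray(c,(320,200)))
    for n,z in dict(tray=0,spot=.034,chip0_center=.0385,chip1_center=.0385,chip2_center=.0385,chip3_center=.0385,mat=0,scraper_grip=.052,stand=0,probe_grip=.105,binbox=0,bushing=0,scanner=0).items():
        for r in bot.place_of(c,n)[:4 if n=="chip0_center" or n=="chip1_center" else 1]: print(n,round(r["score"],2),np.round(r["xy"],1),at(c,r["xy"],z).round(4)[:2])
E
```

```text
0.0 [0.28957428 0.60906065 0.23031012] [[0.903, -0.001, 0.429], [-0.429, -0.002, 0.903], [0.0, -1.0, -0.002]] 0.9971175527810726
top (array([ 0.49470985, -0.02528838,  0.92538136]), array([ 0.1401941 ,  0.01499895, -0.99006689]))
tray 0.56 [326.5 227.4] [ 0.5589 -0.0285]
spot 0.62 [162.9 260.9] [0.4715 0.3481]
chip0_center 0.42 [315.1 228.4] [ 0.5534 -0.0019]
chip2_center 0.37 [306.1 238.1] [0.5305 0.0184]
chip3_center 0.58 [328.2 232.9] [ 0.5436 -0.0326]
mat 0.98 [175.5 255.8] [0.4834 0.333 ]
scraper_grip 0.7 [161.  260.1] [0.4737 0.345 ]
stand 0.97 [462.9 254.5] [ 0.5005 -0.3572]
probe_grip 0.79 [478.3 259.1] [ 0.4908 -0.352 ]
binbox 0.94 [438.1 175.8] [ 0.692  -0.3019]
bushing 0.63 [198.4 173.9] [0.685  0.2913]
scanner 0.78 [322.8 128.9] [ 0.8067 -0.0144]
scene (array([ 1.50307742, -0.10631928,  0.91697132]), array([-0.74331593,  0.08655129, -0.66344174]))
tray 0.76 [311.3 221.5] [ 0.5558 -0.0174]
spot 0.56 [316.5 212.5] [ 0.5598 -0.0048]
chip0_center 0.39 [315.4 215.6] [ 0.5756 -0.0091]
chip1_center 0.41 [333.1 218.3] [0.5892 0.0333]
chip2_center 0.46 [324.5 202.5] [0.5294 0.0187]
chip3_center 0.63 [322.1 299.3] [ 0.8325 -0.0203]
mat 0.71 [442.7 192.8] [0.4768 0.3486]
scraper_grip 0.66 [446.7 176.4] [0.4706 0.3521]
probe_grip 0.82 [172.1 183.7] [ 0.501  -0.3529]
binbox 0.95 [192. 273.] [ 0.7002 -0.306 ]
bushing 0.81 [445.9 252.4] [0.6921 0.2948]
scanner 0.91 [322.1 297.4] [ 0.7979 -0.016 ]
```

Run:
```python
import cv2,numpy as np
t=cv2.imread("pics/top0.png"); 
c=cv2.resize(t[160:310,240:400],None,fx=3.5,fy=3.5,interpolation=cv2.INTER_CUBIC)
cv2.imwrite("pics/crop0.png",c)
```

```text
(no output)
```

View pics/top0.png

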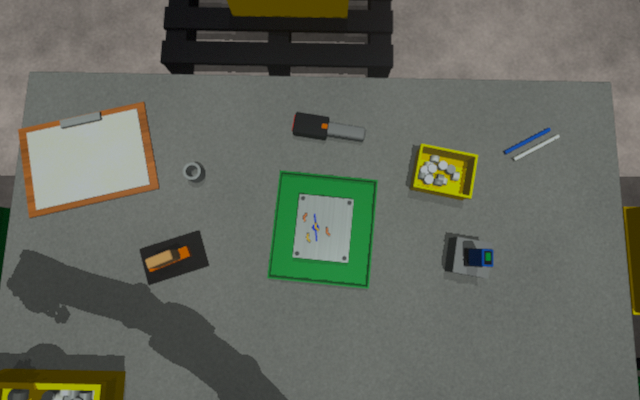

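View pics/crop0.png

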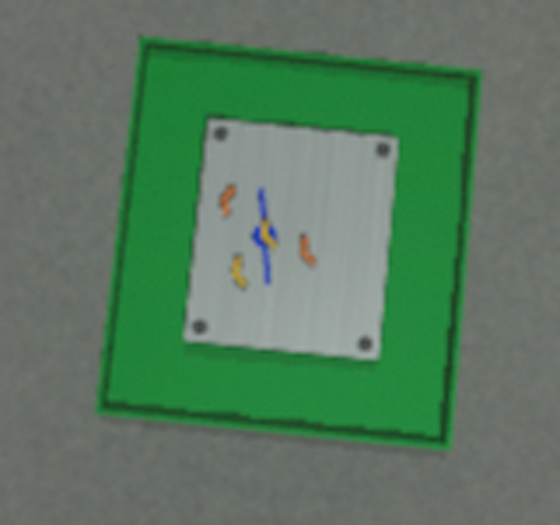

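The top view shows the tray in the middle with four chips at about (305,216), (308,238), (315,227) and (328,232). The scraper and mat are on the left near (170,257), and the stand and probe are on the right near (470,256). Next I need yaws and poses.

Run:
```python
from h import *
c=[np.array(p)/3.5+[240,160] for p in [(207,118),(398,137),(380,358),(184,341)]]
P=[at("top",p,.034)[:2] for p in c]; print("plate",np.round(P,4),np.mean(P,0)); 
for a,b in((3,0),(2,1),(1,0),(2,3)): v=P[b]-P[a]; print(np.hypot(*v),np.degrees(np.arctan2(v[1],v[0])))
L=[at("top",np.array(p)/3.5+[240,160],.034)[:2] for p in[(268,283),(261,189),(264,236)]]; v=L[1]-L[0]
print("spot",L[2],(L[0]+L[1])/2,np.hypot(*v),np.degrees(np.arctan2(v[1],v[0])))
for p in[(228,200),(240,272),(307,250),(267,235)]: print("chip",at("top",np.array(p)/3.5+[240,160],.0385)[:2])
bot.read_camera("top")
for n,z in(("mat",.004),("scraper_grip",.03),("stand",.06),("probe_grip",.145),("tray",.022)):
    r=bot.cut_out("top",n)[0]; m=r["pixels"].astype(np.uint8); cs=max(cv2.findContours(m,0,1)[0],key=cv2.contourArea)
    W=np.array([at("top",p[0],z)[:2] for p in cs],np.float32); print(n,r["score"],cv2.minAreaRect(W))
```

```text
plate [[ 0.635   0.0379]
 [ 0.6246 -0.0914]
 [ 0.4771 -0.0809]
 [ 0.4856  0.0487]] [ 0.55555317 -0.02140299]
0.14978862431305395 -4.134213589973551
0.1478340242055247 -4.066473660508656
0.12967725606914718 85.40425283017073
0.12985102034289608 86.26737680587253
spot [ 0.55597041 -0.0025111 ] [ 0.55613216 -0.0028298 ] 0.06296163423159207 5.600649060389713
chip [0.57918016 0.02194838]
chip [0.53151769 0.01270087]
chip [ 0.54695235 -0.03137048]
chip [ 0.5563657  -0.00460394]
mat 0.78 ((0.4796741008758545, 0.334200918674469), (0.09031558781862259, 0.15055550634860992), 19.391326904296875)
scraper_grip 0.87 ((0.4780941903591156, 0.3374640941619873), (0.03361773490905762, 0.10403820872306824), 21.609203338623047)
stand 0.96 ((0.4947770833969116, -0.3484450578689575), (0.09856683760881424, 0.08047065138816833), 80.44120788574219)
probe_grip 0.79 ((0.49423444271087646, -0.3355630040168762), (0.03400677815079689, 0.06176649406552315), 1.1622804403305054)
tray 0.95 ((0.5550183057785034, -0.02171511948108673), (0.240652933716774, 0.25897467136383057), 85.20287322998047)
```

```bash
python3 -m crank '[{"linear":[0.28,0,-0.16],"dr":[0,44,0],"hand":1},{"linear":[0.28,0,-0.16],"dr":[0,44,0],"hand":1},{"linear":[0.28,0,-0.16],"dr":[0,44,0],"hand":1},{"linear":[0.28,0,-0.16],"dr":[0,44,0],"hand":1},{"linear":[0.28,0,-0.16],"dr":[0,44,0],"hand":1},{"linear":[0.28,0,-0.16],"dr":[0,44,0],"hand":1},{"linear":[0.28,0,-0.16],"dr":[0,44,0],"hand":1},{"linear":[0.28,0,-0.16],"dr":[0,44,0],"hand":1},{"linear":[0.28,0,-0.16],"dr":[0,44,0],"hand":1},{"linear":[0.28,0,-0.16],"dr":[0,44,0],"hand":1}]' 60
cat > w.py <<'E'
import sys
from h import *
R,t,o=tool(); print("t",o["t"],"tcp",t.round(4),"jawyaw",np.degrees(np.arctan2(R[1,2],R[0,2])).round(2),"tilt",R[2].round(3),"F",np.round(o["contact_force"],2),"w",round(o["gripper_width"],3))
im=bot.read_camera("wrist"); cv2.imwrite(f"pics/{sys.argv[1]}.png",im)
for a in sys.argv[2:]:
    n,z=a.split(":"); z=float(z)
    for r in bot.cut_out("wrist",n)[:1]:
        m=r["pixels"].astype(np.uint8); cs=max(cv2.findContours(m,0,1)[0],key=cv2.contourArea)
        W=np.array([at("wrist",p[0],z,(R,t))[:2] for p in cs],np.float32); print(n,r["score"],r["extent"],cv2.minAreaRect(W))
    for r in bot.place_of("wrist",n)[:1]: print("  place",r["score"],np.round(r["xy"],1),at("wrist",r["xy"],z,(R,t)).round(4))
E
python3 w.py w1 scraper_grip:0.052 mat:0.004 ; python3 -c "
from h import *
p=bot.camera_params('wrist');print(np.round(p['K'],1),np.round(p['hand_eye'],4))"
```

```text
t: 2.53
eef_pos: [0.4755, 0.3428, 0.2316]
tool_rot: [0.58, -0.58, 0.404, -0.404]
contact_force: [-0.5, 0.7, 0.1]
gripper_width: 0.996
t 2.5333 tcp [0.4755 0.3428 0.2316] jawyaw 20.3 tilt [ 0.    -1.     0.001] F [-0.54  0.66  0.1 ] w 0.996
  place 0.64 [320.9 181.3] [0.4799 0.341  0.052 ]
mat 0.79 [287.0, 117.3, 356.6, 229.6] ((0.4820116460323334, 0.3384738266468048), (0.08930984884500504, 0.14893420040607452), 18.85480499267578)
  place 0.75 [320.4 173.4] [0.4801 0.3399 0.004 ]
[[284.6   0.  318. ]
 [  0.  284.6 198.5]
 [  0.    0.    1. ]] [[ 1.000e-03  9.543e-01  2.989e-01 -7.670e-02]
 [-0.000e+00 -2.989e-01  9.543e-01 -1.420e-01]
 [ 1.000e+00 -9.000e-04 -3.000e-04  1.000e-04]
 [ 0.000e+00  0.000e+00  0.000e+00  1.000e+00]]
```

View it.

Run:
```python
import cv2
i=cv2.imread("pics/w1.png")[100:250,240:400]; cv2.imwrite("pics/w1c.png",cv2.resize(i,None,fx=4,fy=4,interpolation=cv2.INTER_CUBIC))
```

```text
(no output)
```

View pics/w1c.png

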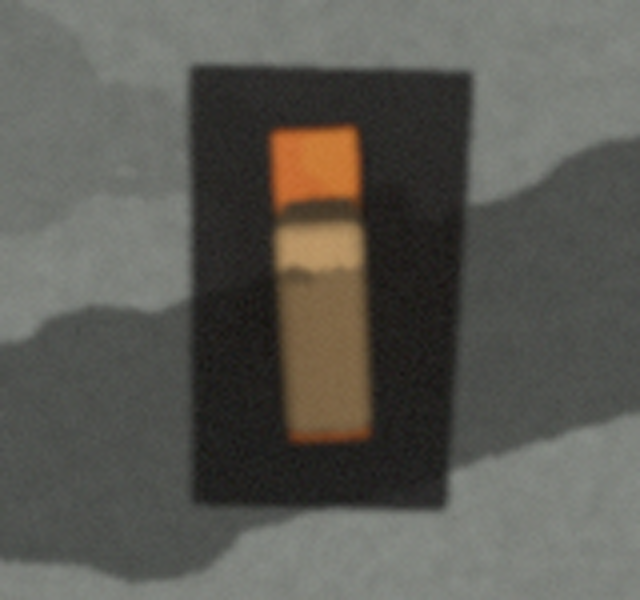

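Run:
```python
from h import *
f=lambda p,z: at("wrist",np.array(p)/4+[240,100],z)[:2]
C=[f(p,.022) for p in[(271,129),(359,128),(371,440),(289,441)]]; print(np.round(C,4),np.mean(C,0))
H=[f(p,.074) for p in[(275,222),(364,222),(371,431),(288,431)]]; print(np.round(H,4),np.mean(H,0))
for D in(C,H):
  for a,b in((0,3),(1,2),(0,1),(3,2)): v=D[b]-D[a]; print(np.hypot(*v).round(4),np.degrees(np.arctan2(v[1],v[0])).round(2))
R,t,o=tool(); 
for c in (np.mean(C,0),np.mean(H,0)): print(R.T@(np.array([*c,0])-t))
```

```text
[[0.4434 0.3894]
 [0.4681 0.399 ]
 [0.5082 0.3075]
 [0.4832 0.2977]] [0.47572614 0.34842065]
[[0.453  0.3716]
 [0.4749 0.3799]
 [0.498  0.3264]
 [0.4764 0.3182]] [0.47554729 0.34903088]
0.0999 -66.55
0.0999 -66.35
0.0265 21.32
0.0269 21.44
0.0583 -66.31
0.0582 -66.62
0.0234 20.69
0.0231 20.69
[-0.00059147  0.23117353  0.00340251]
[-0.00122548  0.23117387  0.00345139]
```

```bash
python3 w.py w2 scraper_grip:0.052 mat:0.004
python3 - <<'E'
from h import *
print(tool()[1])
i=cv2.imread("pics/w2.png").astype(int); j=cv2.imread("pics/w1.png").astype(int)
print(cv2.phaseCorrelate(np.float32(i.mean(2)),np.float32(j.mean(2))))
E
```

```text
t 2.7833 tcp [0.4729 0.3466 0.2312] jawyaw 20.74 tilt [-0.001 -1.    -0.   ] F [-0.25  0.81  0.31] w 1.004
scraper_grip 0.97 [311.9, 134.7, 334.1, 216.6] ((0.4751264452934265, 0.35202622413635254), (0.025434499606490135, 0.09297466278076172), 23.348905563354492)
  place 0.57 [321.8 186.4] [0.4802 0.3397 0.052 ]
mat 0.87 [288.8, 121.9, 360.3, 232.8] ((0.48269933462142944, 0.3387420177459717), (0.09012340009212494, 0.14893238246440887), 18.943208694458008)
  place 0.66 [318.5 180.3] [0.4782 0.3342 0.004 ]
[0.47369006 0.34538546 0.23126418]
((-0.40508428064504187, -0.5270580876906195), 0.5735102863311767)
```

```bash
python3 -m crank '[{"linear":[0.001,0.08,0.004],"dr":[0,-3,0],"hand":1},{"linear":[0.001,0.08,0.004],"dr":[0,-3,0],"hand":1},{"linear":[0.001,0.12,0.004],"dr":[0,-3,0],"hand":1},{"linear":[0.001,0.15,0.004],"dr":[0,-3,0],"hand":1},{"linear":[0.001,0.18,0.004],"dr":[0,-3,0],"hand":1},{"linear":[0.001,0.195,0.004],"dr":[0,-3,0],"hand":1},{"linear":[0.001,0.195,0.004],"dr":[0,-3,0],"hand":1},{"linear":[0.001,0.195,0.004],"dr":[0,-3,0],"hand":-1},{"linear":[0.001,0.195,0.004],"dr":[0,-3,0],"hand":-1},{"linear":[0.001,0.195,0.004],"dr":[0,-3,0],"hand":-1}]' 60
python3 -m crank '[{"linear":[0,0,0],"dr":[0,0,0],"hand":-1},{"linear":[0,0,0],"dr":[0,0,0],"hand":-1},{"linear":[0,0,0],"dr":[0,0,0],"hand":-1},{"linear":[0,0,0],"dr":[0,0,0],"hand":-1}]' 60
```

```text
t: 3.87
eef_pos: [0.4792, 0.3463, 0.038]
tool_rot: [0.593, -0.591, 0.387, -0.388]
contact_force: [0.2, 0.5, 0.3]
gripper_width: 0.602
t: 4.2
eef_pos: [0.4786, 0.3458, 0.0374]
tool_rot: [0.592, -0.591, 0.387, -0.387]
contact_force: [-1.3, -0.8, 7.5]
gripper_width: 0.274
```

```bash
python3 -m crank '[{"linear":[0,-0.02,0],"dr":[0,0,0],"hand":-1},{"linear":[0,-0.05,0],"dr":[0,0,0],"hand":-1},{"linear":[0.02,-0.08,-0.005],"dr":[0,-4,0],"hand":-1},{"linear":[0.05,-0.1,-0.013],"dr":[0,-10,0],"hand":-1},{"linear":[0.08,-0.1,-0.02],"dr":[0,-16,0],"hand":-1},{"linear":[0.11,-0.1,-0.028],"dr":[0,-22,0],"hand":-1},{"linear":[0.145,-0.1,-0.036],"dr":[0,-28,0],"hand":-1},{"linear":[0.18,-0.1,-0.045],"dr":[0,-34,0],"hand":-1},{"linear":[0.215,-0.1,-0.054],"dr":[0,-40,0],"hand":-1},{"linear":[0.25,-0.1,-0.063],"dr":[0,-46,0],"hand":-1}]' 80
python3 - <<'E'
from h import *
R,t,o=tool(); print(t,np.degrees(np.arctan2(R[1,2],R[0,2])),R.T@(np.array([.549,-.0712,.14])-t),o["gripper_width"])
E
```

```text
t: 5.03
eef_pos: [0.5201, 0.0893, 0.1364]
tool_rot: [-0.696, 0.696, -0.124, 0.124]
contact_force: [0.1, 0.4, -1.4]
gripper_width: 0.267
[0.52005726 0.0892553  0.13636809] 69.87684937319132 [ 0.08237871 -0.00363293 -0.14070297] 0.2665381835926383
```

```bash
python3 -m crank '[{"linear":[0.017,0,-0.03],"dr":[0,-5,0],"hand":-1},{"linear":[0.035,0,-0.06],"dr":[0,-10,0],"hand":-1},{"linear":[0.053,0,-0.09],"dr":[0,-15.8,0],"hand":-1},{"linear":[0.07,0,-0.12],"dr":[0,-15.8,0],"hand":-1},{"linear":[0.083,0,-0.143],"dr":[0,-15.8,0],"hand":-1},{"linear":[0.083,0,-0.143],"dr":[0,-15.8,0],"hand":-1},{"linear":[0.083,0,-0.143],"dr":[0,-15.8,0],"hand":-1},{"linear":[0.083,0,-0.143],"dr":[0,-15.8,0],"hand":-1}]' 80
python3 w.py w3 tray:0.022 spot:0.034; python3 w.py w4 scraper_grip:0.1
```

```text
t: 5.7
eef_pos: [0.5478, -0.0713, 0.1361]
tool_rot: [0.707, -0.706, 0.029, -0.028]
contact_force: [0.2, -0.1, -0.9]
gripper_width: 0.27
t 5.7 tcp [ 0.5478 -0.0713  0.1361] jawyaw 85.38 tilt [-0.001 -1.     0.001] F [ 0.16 -0.1  -0.93] w 0.27
tray 0.79 [239.0, 47.4, 528.8, 316.1] ((0.5562230944633484, -0.018656551837921143), (0.23848682641983032, 0.2551533877849579), 85.1368408203125)
spot 0.78 [386.0, 169.4, 406.1, 236.2] ((0.5429249405860901, -0.0006765741854906082), (0.03353334218263626, 0.006891102064400911), 14.981176376342773)
  place 0.72 [391.5 203.3] [ 0.5578 -0.0052  0.034 ]
t 5.95 tcp [ 0.5482 -0.0706  0.1363] jawyaw 85.49 tilt [-0. -1.  0.] F [ 1.39  0.3  -1.51] w 0.266
scraper_grip 0.85 [291.5, 158.9, 346.4, 343.7] ((0.5731164813041687, -0.07160566747188568), (0.03959769383072853, 0.14546126127243042), 84.65857696533203)
  place 0.79 [320.5 269.1] [ 0.5803 -0.0711  0.1   ]
```

View pics/w4.png

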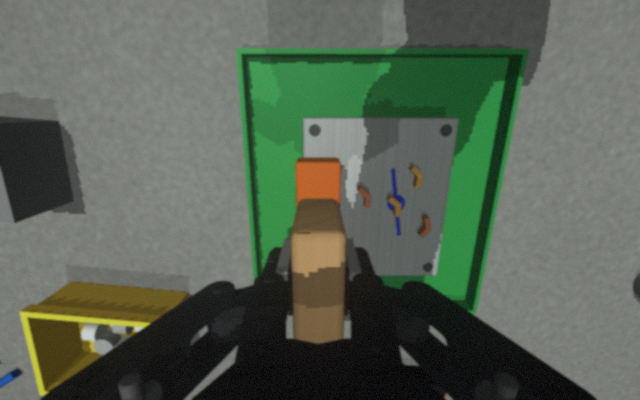

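The wrist view shows the scraper gripped and aligned with the plate. The chips are at (364,196), (417,176), (396,207) and (425,226), and the spot is at about (396,203).

Run:
```python
from h import *
i=cv2.imread("pics/w4.png"); b=(i[...,0].astype(int)-i[...,2]>60)&(i[...,0].astype(int)-i[...,1]>40); b[260:]=0;b[:,:300]=0
ys,xs=np.nonzero(b); W=np.array([at("wrist",(x,y),.034)[:2] for x,y in zip(xs,ys)]); print(len(W))
f=cv2.fitLine(W.astype(np.float32),cv2.DIST_HUBER,0,.01,.01).ravel(); d=f[:2]; s=(W-f[2:])@d
print("line yaw",np.degrees(np.arctan2(d[1],d[0])),"mid",f[2:]+d*(s.max()+s.min())/2,"len",np.ptp(s))
for p in[(357,196),(364,196),(417,176),(396,207),(425,226)]: print(at("wrist",p,.0385).round(4))
P=[at("wrist",p,.034)[:2] for p in[(303,119),(458,119),(436,275)]]; print(np.round(P,4), "mid diag",(P[0]+P[2])/2)
R,t,_=tool(); print(t, bot.get_obs()["t"])
```

```text
132
line yaw 4.8393793 mid [ 0.5578678  -0.00131305] len 0.06090189713489162
[ 0.5474 -0.0366  0.0385]
[ 0.5479 -0.0304  0.0385]
[0.5336 0.0157 0.0385]
[ 0.5605 -0.0023  0.0385]
[0.581  0.024  0.0385]
[[ 0.4787 -0.0779]
 [ 0.489   0.0499]
 [ 0.6362  0.0381]] mid diag [ 0.55744178 -0.01992577]
[ 0.54819552 -0.0713432   0.13632792] 6.1
```

```bash
python3 -m crank '[{"linear":[0,0.025,0],"dr":[0,0,0],"hand":-1},{"linear":[0,0.05,0],"dr":[0,0,0],"hand":-1},{"linear":[0,0.06,0],"dr":[0,0,0],"hand":-1},{"linear":[0,0.065,0],"dr":[0,0,0],"hand":-1},{"linear":[0,0.068,0],"dr":[0,0,0],"hand":-1},{"linear":[0,0.068,0],"dr":[0,0,0],"hand":-1},{"linear":[0,0.068,0],"dr":[0,0,0],"hand":-1},{"linear":[0,0.068,0],"dr":[0,0,0],"hand":-1}]' 80
python3 -m crank '[{"linear":[0,0.0005,0],"dr":[0,0,0],"hand":-1},{"linear":[0,0.001,0],"dr":[0,0,0],"hand":-1},{"linear":[0,0.001,0],"dr":[0,0,0],"hand":-1},{"linear":[0,0.001,0],"dr":[0,0,0],"hand":-1}]' 80
```

```text
t: 6.77
eef_pos: [0.549, -0.072, 0.0693]
tool_rot: [0.707, -0.707, 0.028, -0.029]
contact_force: [-0.5, 0.2, -0.0]
gripper_width: 0.269
t: 7.1
eef_pos: [0.5483, -0.0719, 0.0675]
tool_rot: [0.707, -0.707, 0.028, -0.029]
contact_force: [0.4, -0.2, -1.0]
gripper_width: 0.27
```

```bash
python3 -m crank '[{"linear":[0,0.0005,0],"dr":[0,0,0],"hand":-1},{"linear":[0,0.0007,0],"dr":[0,0,0],"hand":-1},{"linear":[0,0.0007,0],"dr":[0,0,0],"hand":-1}]' 80
```

```text
t: 7.35
eef_pos: [0.5483, -0.072, 0.0674]
tool_rot: [0.707, -0.706, 0.029, -0.029]
contact_force: [-3.4, 0.3, 6.2]
gripper_width: 0.273
```

```bash
python3 -m crank '[{"linear":[0,-0.0005,0.003],"dr":[0,0,0],"hand":-1},{"linear":[0,-0.0005,0.015],"dr":[0,0,0],"hand":-1},{"linear":[0,-0.0005,0.027],"dr":[0,0,0],"hand":-1},{"linear":[0,-0.0005,0.039],"dr":[0,0,0],"hand":-1},{"linear":[0,-0.0005,0.051],"dr":[0,0,0],"hand":-1},{"linear":[0,-0.0005,0.063],"dr":[0,0,0],"hand":-1},{"linear":[0,-0.0005,0.073],"dr":[0,0,0],"hand":-1},{"linear":[0,-0.0005,0.083],"dr":[0,0,0],"hand":-1},{"linear":[0,-0.0005,0.093],"dr":[0,0,0],"hand":-1},{"linear":[0,-0.0005,0.101],"dr":[0,0,0],"hand":-1}]' 80
python3 -m crank '[{"linear":[0,0,0.006],"dr":[0,0,0],"hand":-1},{"linear":[0,0,0.012],"dr":[0,0,0],"hand":-1},{"linear":[0,0,0.018],"dr":[0,0,0],"hand":-1},{"linear":[0,0,0.018],"dr":[0,0,0],"hand":-1},{"linear":[0,0,0.018],"dr":[0,0,0],"hand":-1}]' 80
python3 w.py w5
python3 - <<'E'
import cv2
i=cv2.imread("pics/w5.png")[80:340,140:540]; cv2.imwrite("pics/w5c.png",cv2.resize(i,None,fx=2,fy=2))
E
```

```text
t: 8.18
eef_pos: [0.5567, 0.0302, 0.0674]
tool_rot: [-0.706, 0.707, -0.028, 0.028]
contact_force: [-0.7, -4.2, 5.9]
gripper_width: 0.27
t: 8.6
eef_pos: [0.5581, 0.0492, 0.0674]
tool_rot: [0.707, -0.706, 0.028, -0.028]
contact_force: [0.5, 1.0, 4.5]
gripper_width: 0.273
t 8.6 tcp [0.5581 0.0492 0.0674] jawyaw 85.5 tilt [ 0.001 -1.     0.001] F [0.48 1.04 4.54] w 0.273
```

View pics/w5c.png

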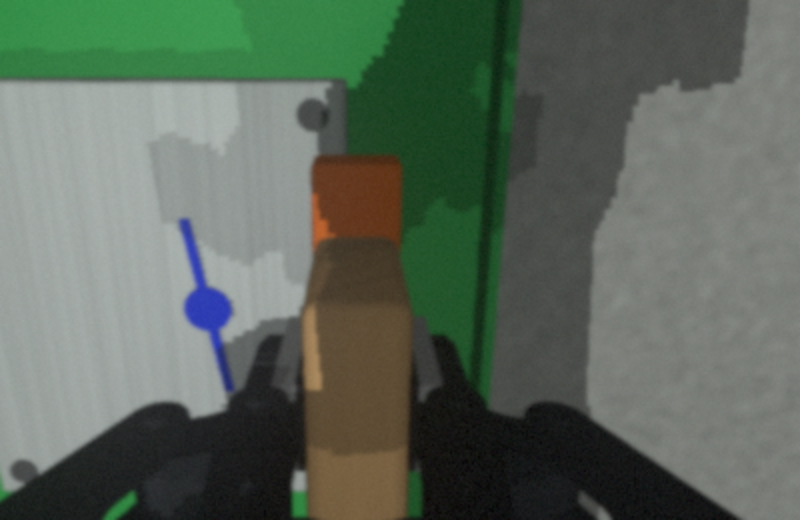

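Only bare plate and the spot are in view on the left, and the chips are hidden beneath the gripper. I'll lift and look.

```bash
python3 -m crank '[{"linear":[0,-0.03,0],"dr":[0,0,0],"hand":-1},{"linear":[0,-0.06,-0.0],"dr":[0,0,0],"hand":-1},{"linear":[0,-0.1,-0.0],"dr":[0,0,0],"hand":-1},{"linear":[-0.035,-0.13,0.0],"dr":[0,0,0],"hand":-1},{"linear":[-0.07,-0.15,0],"dr":[0,0,0],"hand":-1},{"linear":[-0.1,-0.15,0.0],"dr":[0,0,0],"hand":-1},{"linear":[-0.1,-0.15,0.0],"dr":[0,0,0],"hand":-1},{"linear":[-0.1,-0.15,0.0],"dr":[0,0,0],"hand":-1}]' 80
python3 w.py w6
python3 - <<'E'
from h import *
i=cv2.imread("pics/w6.png"); t=bot.read_camera("top")[190:270,260:380]
i=cv2.resize(i,(720,450)); t=cv2.resize(t,(360,240)); i[:240,:360]=t; cv2.imwrite("pics/w6c.png",i)
E
```

```text
t: 9.32
eef_pos: [0.4561, 0.0559, 0.2169]
tool_rot: [0.707, -0.706, 0.028, -0.027]
contact_force: [1.5, -0.5, -1.2]
gripper_width: 0.271
t 9.3167 tcp [0.4561 0.0559 0.2169] jawyaw 85.51 tilt [-0.001 -1.     0.001] F [ 1.46 -0.54 -1.2 ] w 0.271
```

View pics/w6c.png

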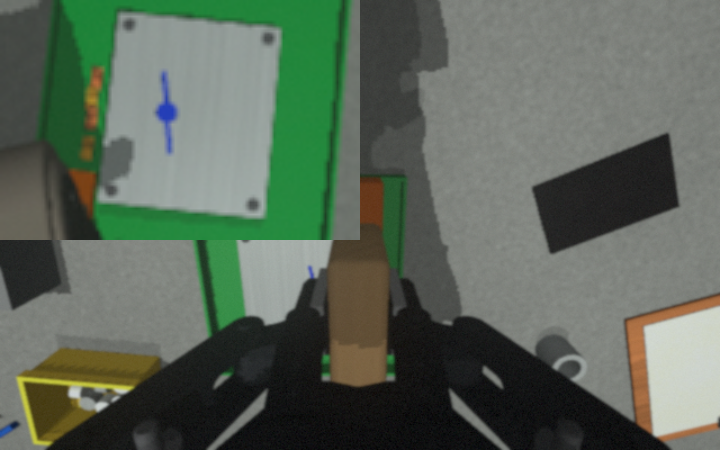

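The inset shows all four chips in the left trough (inset x 80–105, y 65–160), and the plate is clear. Now I'll return the scraper to its mat.

```bash
python3 -m crank '[{"linear":[0,0,0.02],"dr":[0,6.6,0],"hand":-1},{"linear":[0,0,0.055],"dr":[0,13.2,0],"hand":-1},{"linear":[0,0,0.09],"dr":[0,19.8,0],"hand":-1},{"linear":[0,0,0.125],"dr":[0,26.4,0],"hand":-1},{"linear":[0,0.0,0.16],"dr":[0,33,0],"hand":-1},{"linear":[0,0.0,0.195],"dr":[0,39.6,0],"hand":-1},{"linear":[0,0.0,0.23],"dr":[0,46.2,0],"hand":-1},{"linear":[0.002,0.03,0.26],"dr":[0,52.8,0],"hand":-1},{"linear":[0.002,0.06,0.282],"dr":[0,59.4,0],"hand":-1},{"linear":[0.002,0.08,0.282],"dr":[0,65.5,0],"hand":-1}]' 80
python3 -m crank '[{"linear":[0,0,0],"dr":[0,0,0],"hand":-1},{"linear":[0,0,0],"dr":[0,0,0],"hand":-1},{"linear":[0,0,0],"dr":[0,0,0],"hand":-1}]' 80
python3 w.py w7 scraper_grip:0.1 mat:0.004
```

```text
t: 10.25
eef_pos: [0.4816, 0.3423, 0.1334]
tool_rot: [0.579, -0.579, 0.407, -0.405]
contact_force: [-0.9, 0.3, -2.6]
gripper_width: 0.272
t: 10.5
eef_pos: [0.4841, 0.3351, 0.1377]
tool_rot: [0.579, -0.579, 0.406, -0.406]
contact_force: [-0.1, -0.8, -1.6]
gripper_width: 0.271
t 10.5 tcp [0.4841 0.3351 0.1377] jawyaw 19.96 tilt [ 0.    -1.     0.001] F [-0.13 -0.8  -1.64] w 0.271
scraper_grip 0.96 [292.0, 160.5, 344.5, 341.3] ((0.4928322434425354, 0.3114505708217621), (0.03879285603761673, 0.14509472250938416), 19.878952026367188)
  place 0.76 [318.5 272. ] [0.4964 0.3023 0.1   ]
mat 0.65 [267.6, 107.3, 365.4, 247.0] ((0.48075851798057556, 0.34145912528038025), (0.09023383259773254, 0.14343231916427612), 19.34400749206543)
```

```bash
python3 -m crank '[{"linear":[0,0.03,0],"dr":[0,0,0],"hand":-1},{"linear":[0,0.06,0],"dr":[0,0,0],"hand":-1},{"linear":[0,0.08,0],"dr":[0,0,0],"hand":-1},{"linear":[0,0.092,0],"dr":[0,0,0],"hand":-1},{"linear":[0,0.097,0],"dr":[0,0,0],"hand":-1},{"linear":[0,0.099,0],"dr":[0,0,0],"hand":-1},{"linear":[0,0.1,0],"dr":[0,0,0],"hand":-1},{"linear":[0,0.1,0],"dr":[0,0,0],"hand":-1},{"linear":[0,0.1,0],"dr":[0,0,0],"hand":-1}]' 80
```

```text
t: 11.5
eef_pos: [0.4836, 0.3362, 0.0383]
tool_rot: [0.58, -0.578, 0.406, -0.406]
contact_force: [0.3, 0.5, -1.1]
gripper_width: 0.269
```

```bash
python3 -m crank '[{"linear":[0,0.0006,0],"dr":[0,0,0],"hand":-1},{"linear":[0,0.0012,0],"dr":[0,0,0],"hand":-1},{"linear":[0,0.0012,0],"dr":[0,0,0],"hand":-1},{"linear":[0,0.0012,0],"dr":[0,0,0],"hand":-1}]' 80
python3 -m crank '[{"linear":[0,0,0],"dr":[0,0,0],"hand":-0.2},{"linear":[0,0,0],"dr":[0,0,0],"hand":0.2},{"linear":[0,0,0],"dr":[0,0,0],"hand":0.6},{"linear":[0,0,0],"dr":[0,0,0],"hand":1},{"linear":[0,0,0],"dr":[0,0,0],"hand":1},{"linear":[0,0,0],"dr":[0,0,0],"hand":1},{"linear":[0,0,0],"dr":[0,0,0],"hand":1}]'
```

```text
t: 11.83
eef_pos: [0.4835, 0.3362, 0.0375]
tool_rot: [0.579, -0.578, 0.406, -0.406]
contact_force: [-1.7, -1.5, 7.2]
gripper_width: 0.272
t: 12.42
eef_pos: [0.4828, 0.3356, 0.0358]
tool_rot: [-0.579, 0.579, -0.406, 0.406]
contact_force: [-0.0, -0.4, -0.7]
gripper_width: 0.996
```

```bash
python3 -m crank '[{"linear":[0,-0.04,0],"dr":[0,0,0],"hand":1},{"linear":[0,-0.08,0],"dr":[0,0,0],"hand":1},{"linear":[0,-0.12,0],"dr":[0,0,0],"hand":1},{"linear":[0,-0.16,0],"dr":[0,0,0],"hand":1},{"linear":[0,-0.2,0],"dr":[0,0,0],"hand":1},{"linear":[0,-0.24,0],"dr":[0,0,0],"hand":1},{"linear":[0,-0.25,0],"dr":[0,0,0],"hand":1},{"linear":[0,-0.25,0],"dr":[0,0,0],"hand":1}]'
python3 w.py w8 scraper_grip:0.03 mat:0.004
```

```text
t: 13.08
eef_pos: [0.4846, 0.3369, 0.2903]
tool_rot: [0.581, -0.576, 0.406, -0.407]
contact_force: [0.2, 0.8, -0.7]
gripper_width: 1.001
t 13.0833 tcp [0.4846 0.3369 0.2903] jawyaw 19.86 tilt [-0.003 -1.     0.007] F [ 0.23  0.78 -0.67] w 1.001
scraper_grip 0.87 [305.1, 131.9, 326.0, 198.6] ((0.4834401309490204, 0.33759987354278564), (0.028490900993347168, 0.09813551604747772), 18.097728729248047)
  place 0.68 [315.4 173.1] [0.4863 0.3267 0.03  ]
mat 0.55 [281.2, 110.9, 347.4, 210.1] ((0.4823923408985138, 0.3383852541446686), (0.09014297276735306, 0.14908002316951752), 19.419586181640625)
  place 0.77 [312.5 161.3] [0.4779 0.3371 0.004 ]
```

```bash
python3 -m crank '[{"linear":[0.04,0,-0.01],"dr":[0,-7,0],"hand":1},{"linear":[0.08,0,-0.02],"dr":[0,-14,0],"hand":1},{"linear":[0.12,0,-0.03],"dr":[0,-21,0],"hand":1},{"linear":[0.16,0,-0.045],"dr":[0,-28,0],"hand":1},{"linear":[0.2,0,-0.06],"dr":[0,-35,0],"hand":1},{"linear":[0.24,0,-0.07],"dr":[0,-42,0],"hand":1},{"linear":[0.28,0,-0.08],"dr":[0,-49,0],"hand":1},{"linear":[0.32,0,-0.095],"dr":[0,-56,0],"hand":1},{"linear":[0.36,0,-0.11],"dr":[0,-62,0],"hand":1},{"linear":[0.4,0,-0.12],"dr":[0,-65,0],"hand":1}]'
python3 - <<'E'
from h import *
R,t,o=tool(); print(t,np.degrees(np.arctan2(R[1,2],R[0,2])),R.T@(np.array([.45,-.35,.3])-t))
im=bot.read_camera("top"); cv2.imwrite("pics/top2.png",im)
i=im; b=(i[...,0].astype(int)-i[...,2]>60)&(i[...,0].astype(int)-i[...,1]>40); b[:,:295]=0;b[:,340:]=0;b[:195]=0;b[270:]=0
ys,xs=np.nonzero(b); W=np.array([at("top",(x,y),.034)[:2] for x,y in zip(xs,ys)])
f=cv2.fitLine(W.astype(np.float32),cv2.DIST_HUBER,0,.01,.01).ravel(); d=f[:2]; s=(W-f[2:])@d
print(len(W),"line yaw",np.degrees(np.arctan2(d[1],d[0])),"mid",f[2:]+d*(s.max()+s.min())/2,W.mean(0),"len",np.ptp(s))
E
```

```text
t: 14.17
eef_pos: [0.5032, -0.0517, 0.2845]
tool_rot: [0.707, -0.706, 0.031, -0.029]
contact_force: [1.0, 0.2, 0.1]
gripper_width: 0.999
[ 0.50320284 -0.05172391  0.28449639] 85.10628313212553 [-0.02760505 -0.01543076 -0.30172733]Traceback (most recent call last):
  File "<stdin>", line 6, in <module>
cv2.error: OpenCV(4.12.0) /io/opencv/modules/imgproc/src/linefit.cpp:618: error: (-215:Assertion failed) npoints2 >= 0 || npoints3 >= 0 in function 'fitLine'
```

```bash
python3 -m crank '[{"linear":[0,-0.015,-0.04],"dr":[0,0,0],"hand":1},{"linear":[-0.005,-0.015,-0.08],"dr":[0,0,0],"hand":1},{"linear":[-0.01,-0.015,-0.12],"dr":[0,0,0],"hand":1},{"linear":[-0.01,-0.015,-0.16],"dr":[0,0,0],"hand":1},{"linear":[-0.01,-0.015,-0.2],"dr":[0,0,0],"hand":1},{"linear":[-0.01,-0.015,-0.24],"dr":[0,0,0],"hand":1},{"linear":[-0.01,-0.015,-0.28],"dr":[0,0,0],"hand":1},{"linear":[-0.01,-0.015,-0.3],"dr":[0,0,0],"hand":1},{"linear":[-0.01,-0.015,-0.3],"dr":[0,0,0],"hand":1},{"linear":[-0.01,-0.015,-0.3],"dr":[0,0,0],"hand":1}]'
python3 -m crank '[{"linear":[0,0,0],"dr":[0,0,0],"hand":1},{"linear":[0,0,0],"dr":[0,0,0],"hand":1}]'
python3 w.py w9 probe_grip:0.105 stand:0.06
python3 - <<'E'
from h import *
im=bot.read_camera("top"); cv2.imwrite("pics/top3.png",im)
a=cv2.imread("pics/w9.png")[90:290,220:420]; a=cv2.resize(a,(500,500),interpolation=cv2.INTER_CUBIC)
b=cv2.resize(im[190:270,290:340],(300,480),interpolation=cv2.INTER_CUBIC); o=np.zeros((500,800,3),np.uint8); o[:,:500]=a; o[:480,500:]=b; cv2.imwrite("pics/w9c.png",o)
E
```

```text
t: 15.05
eef_pos: [0.4659, -0.3492, 0.2993]
tool_rot: [0.707, -0.706, 0.035, -0.033]
contact_force: [-0.2, 0.8, 0.0]
gripper_width: 0.998
t: 15.22
eef_pos: [0.4674, -0.3466, 0.3002]
tool_rot: [0.707, -0.706, 0.032, -0.031]
contact_force: [-0.2, 0.4, -0.8]
gripper_width: 0.999
t 15.2167 tcp [ 0.4674 -0.3466  0.3002] jawyaw 84.86 tilt [-0.001 -1.     0.001] F [-0.17  0.39 -0.79] w 0.999
probe_grip 0.64 [301.3, 174.5, 330.3, 221.4] ((0.496503621339798, -0.35356077551841736), (0.035633012652397156, 0.060918644070625305), 87.91265106201172)
  place 0.82 [317.6 198.2] [ 0.4959 -0.3492  0.105 ]
stand 0.94 [285.1, 151.3, 344.0, 217.0] ((0.4916944205760956, -0.353839248418808), (0.08031613379716873, 0.0873066633939743), 80.19841003417969)
  place 0.96 [310.5 177.5] [ 0.4793 -0.3575  0.06  ]
```

View pics/w9c.png

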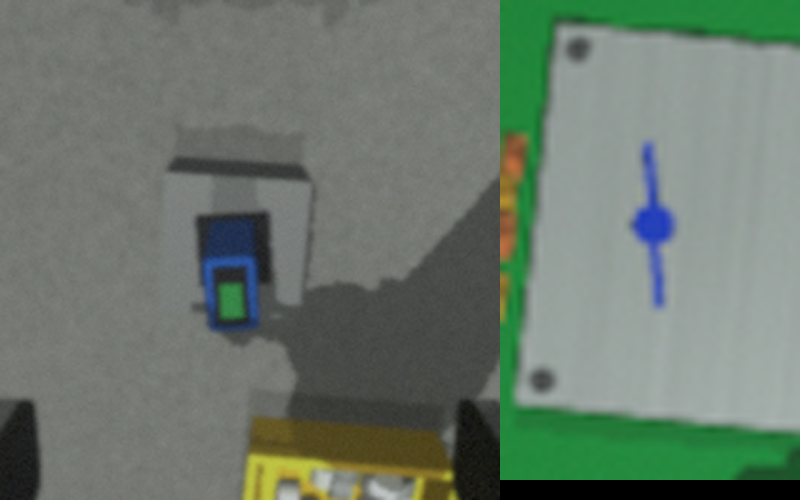

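The left half shows the probe hanging in its stand, with its wide sides roughly along world x. The right half shows the spot uncovered at about crop (654,224).

Run:
```python
from h import *
R,t,o=tool(); print(t)
f=lambda p,z: at("wrist",np.array(p)/2.5+[220,90],z)[:2]
D=[f(p,.141) for p in[(204,257),(256,257),(259,328),(209,331)]]; print(np.round(D,4),np.mean(D,0))
for a,b in((0,3),(1,2),(0,1),(3,2)): v=D[b]-D[a]; print(np.hypot(*v).round(4),np.degrees(np.arctan2(v[1],v[0])).round(2))
C=[f(p,.066) for p in[(196,215),(269,212)]]; print("collar edge",np.round(C,4),np.hypot(*(C[1]-C[0])),np.degrees(np.arctan2(*(C[1]-C[0])[::-1])))
S=[f(p,.06) for p in[(166,172),(312,182)]]; print("stand edge",np.round(S,4),np.hypot(*(S[1]-S[0])),np.degrees(np.arctan2(*(S[1]-S[0])[::-1])))
g=lambda p: at("top",[(p[0]-500)/6+290,p[1]/6+190],.034)[:2]
L=[g(p) for p in[(654,224),(648,143),(659,306)]]; v=L[1]-L[2]; print("spot",L[0],(L[1]+L[2])/2,np.hypot(*v),np.degrees(np.arctan2(v[1],v[0])))
```

```text
[ 0.46708063 -0.3479778   0.30101459]
[[ 0.477  -0.3669]
 [ 0.4792 -0.344 ]
 [ 0.5129 -0.3456]
 [ 0.5123 -0.3684]] [ 0.49534688 -0.35620742]
0.0353 -2.55
0.0338 -2.69
0.023 84.72
0.0229 88.41
collar edge [[ 0.4745 -0.3751]
 [ 0.4765 -0.3356]] 0.03957899068558716 87.12286194995103
stand edge [[ 0.4507 -0.3891]
 [ 0.4634 -0.3109]] 0.07926279511521046 80.77569874339069
spot [ 0.55620419 -0.00306239] [ 0.55616415 -0.00285773] 0.06365499985543394 5.202367237227672
```

```bash
python3 -m crank '[{"linear":[0.029,0.03,-0.0055],"dr":[0,-2.3,0],"hand":1},{"linear":[0.029,0.06,-0.0055],"dr":[0,-2.3,0],"hand":1},{"linear":[0.029,0.1,-0.0055],"dr":[0,-2.3,0],"hand":1},{"linear":[0.029,0.13,-0.0055],"dr":[0,-2.3,0],"hand":1},{"linear":[0.029,0.13,-0.0055],"dr":[0,-2.3,0],"hand":1},{"linear":[0.029,0.13,-0.0055],"dr":[0,-2.3,0],"hand":1}]' 80
python3 w.py w10 probe_grip:0.141
python3 - <<'E'
import cv2
i=cv2.imread("pics/w10.png")[120:370,170:490]; cv2.imwrite("pics/w10c.png",cv2.resize(i,None,fx=2,fy=2))
E
```

```text
t: 16.02
eef_pos: [0.4945, -0.3561, 0.1701]
tool_rot: [0.707, -0.706, 0.019, -0.017]
contact_force: [0.6, -0.6, 1.5]
gripper_width: 1.003
t 16.0167 tcp [ 0.4945 -0.3561  0.1701] jawyaw 87.03 tilt [-0.003 -1.     0.001] F [ 0.61 -0.56  1.54] w 1.003
probe_grip 0.92 [298.0, 177.5, 343.9, 254.2] ((0.48487788438796997, -0.35456427931785583), (0.028124717995524406, 0.05548280104994774), 89.79159545898438)
  place 0.98 [321.7 216.5] [ 0.4839 -0.3529  0.141 ]
```

View pics/w10c.png

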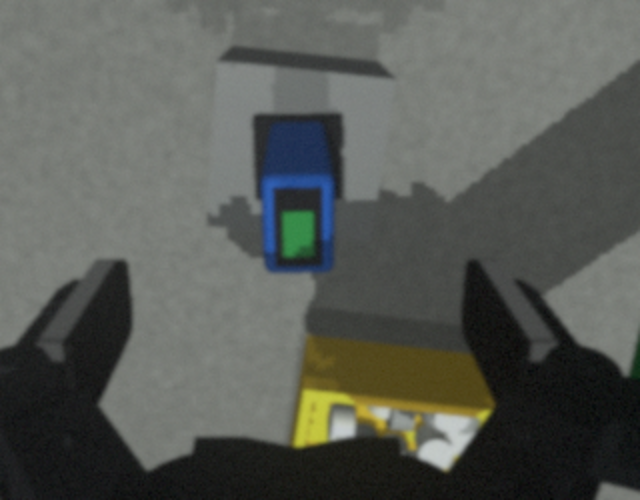

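The probe top spans crop (263..332, 175..271), centred between the open fingers.

Run:
```python
from h import *
R,t,o=tool(); print(t)
D=[at("wrist",np.array(p)/2+[170,120],.141) for p in[(262,175),(333,175),(332,271),(265,271)]]; print(np.round(D,4)[:,:2],np.mean(D,0),R.T@(np.mean(D,0)-t))
for a,b in((0,3),(1,2)): v=D[b]-D[a]; print(np.hypot(*v[:2]).round(4),np.degrees(np.arctan2(v[1],v[0])).round(2))
```

```text
[ 0.49653423 -0.35781581  0.17357361]
[[ 0.4805 -0.3679]
 [ 0.4817 -0.3448]
 [ 0.5166 -0.3464]
 [ 0.5154 -0.3693]] [ 0.4985389  -0.35709365  0.141     ] [0.00183916 0.03257929 0.00088779]
0.0349 -2.39
0.0349 -2.48
```

```bash
python3 -m crank '[{"linear":[0.001,0.03,0],"dr":[0,0,0],"hand":1},{"linear":[0.001,0.055,0],"dr":[0,0,0],"hand":1},{"linear":[0.001,0.075,0],"dr":[0,0,0],"hand":1},{"linear":[0.001,0.083,0],"dr":[0,0,0],"hand":1},{"linear":[0.001,0.083,0],"dr":[0,0,0],"hand":1},{"linear":[0.001,0.083,0],"dr":[0,0,0],"hand":-1},{"linear":[0.001,0.083,0],"dr":[0,0,0],"hand":-1},{"linear":[0.001,0.083,0],"dr":[0,0,0],"hand":-1},{"linear":[0.001,0.083,0],"dr":[0,0,0],"hand":-1},{"linear":[0.001,0.083,0],"dr":[0,0,0],"hand":-1}]' 80
python3 -m crank '[{"linear":[0,0,0],"dr":[0,0,0],"hand":-1},{"linear":[0,0,0],"dr":[0,0,0],"hand":-1},{"linear":[0,0,0],"dr":[0,0,0],"hand":-1}]' 80
```

```text
t: 17.0
eef_pos: [0.4967, -0.3569, 0.0887]
tool_rot: [-0.707, 0.707, -0.018, 0.019]
contact_force: [0.5, 4.8, 1.1]
gripper_width: 0.297
t: 17.25
eef_pos: [0.4967, -0.3569, 0.0888]
tool_rot: [-0.707, 0.707, -0.018, 0.019]
contact_force: [-1.3, 1.0, 6.2]
gripper_width: 0.272
```

```bash
python3 -m crank '[{"linear":[0,-0.01,0],"dr":[0,0,0],"hand":-1},{"linear":[0,-0.03,0],"dr":[0,0,0],"hand":-1},{"linear":[0,-0.055,0],"dr":[0,0,0],"hand":-1},{"linear":[0,-0.085,0],"dr":[0,0,0],"hand":-1},{"linear":[0,-0.115,0],"dr":[0,0,0],"hand":-1},{"linear":[0,-0.135,0],"dr":[0,0,0],"hand":-1},{"linear":[0,-0.14,0],"dr":[0,0,0],"hand":-1},{"linear":[0,-0.14,0],"dr":[0,0,0],"hand":-1}]' 80 && python3 -m crank '[{"linear":[0.002,0,0.015],"dr":[0,-1,0],"hand":-1},{"linear":[0.006,0,0.05],"dr":[0,-2,0],"hand":-1},{"linear":[0.01,0,0.09],"dr":[0,-3,0],"hand":-1},{"linear":[0.016,0,0.13],"dr":[0,-4,0],"hand":-1},{"linear":[0.02,0,0.17],"dr":[0,-5,0],"hand":-1},{"linear":[0.026,0,0.21],"dr":[0,-6,0],"hand":-1},{"linear":[0.03,0,0.25],"dr":[0,-7,0],"hand":-1},{"linear":[0.035,0,0.29],"dr":[0,-8,0],"hand":-1},{"linear":[0.042,0,0.33],"dr":[0,-8,0],"hand":-1},{"linear":[0.042,0,0.356],"dr":[0,-8,0],"hand":-1}]' 80 && python3 -m crank '[{"linear":[0,0.04,0],"dr":[0,0,0],"hand":-1},{"linear":[0,0.07,0],"dr":[0,0,0],"hand":-1},{"linear":[0,0.085,0],"dr":[0,0,0],"hand":-1},{"linear":[0,0.085,0],"dr":[0,0,0],"hand":-1},{"linear":[0,0.085,0],"dr":[0,0,0],"hand":-1},{"linear":[0,0.085,0],"dr":[0,0,0],"hand":-1}]' 80
python3 w.py w11
python3 - <<'E'
from h import *
s=bot.read_camera("scene"); cv2.imwrite("pics/s11.png",s)
for n in("probe_tip","spot"):
  for c in("scene","wrist"):
    for r in bot.place_of(c,n)[:1]: print(n,c,r["score"],np.round(r["xy"],1),at(c,r["xy"],.034).round(4))
a=cv2.resize(cv2.imread("pics/w11.png")[100:400,180:480],(400,400)); b=cv2.resize(s[140:260,255:375],(400,400),interpolation=cv2.INTER_CUBIC)
cv2.imwrite("pics/w11c.png",np.hstack([a,b]))
E
```

```text
t: 17.92
eef_pos: [0.4967, -0.3572, 0.2294]
tool_rot: [-0.706, 0.707, -0.017, 0.019]
contact_force: [-0.2, 0.4, -3.2]
gripper_width: 0.271
t: 18.75
eef_pos: [0.5559, 0.0027, 0.2257]
tool_rot: [0.707, -0.706, -0.032, 0.034]
contact_force: [0.1, 0.6, -1.3]
gripper_width: 0.273
t: 19.25
eef_pos: [0.5568, -0.0032, 0.1431]
tool_rot: [0.706, -0.706, -0.031, 0.031]
contact_force: [-0.9, -0.4, -1.7]
gripper_width: 0.271
t 19.25 tcp [ 0.5568 -0.0032  0.1431] jawyaw 95.03 tilt [ 0. -1.  0.] F [-0.88 -0.4  -1.75] w 0.271
spot scene 0.43 [316.3 212. ] [ 0.558  -0.0051  0.034 ]
spot wrist 0.62 [317.9 195.9] [ 0.5572 -0.0032  0.034 ]
```

View pics/w11c.png

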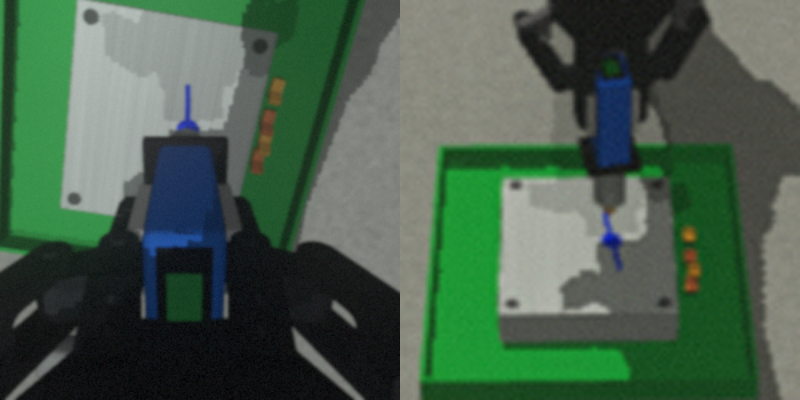

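All four chips are in the trough on the right of the view. The probe sits behind the visible spot, and the scene half has the tip at crop (608,212) and the spot at (612,240).

Run:
```python
from h import *
R,t,o=tool(); print(t, t[2]-.0828)
s=cv2.imread("pics/s11.png").astype(int)
b=(s[...,0]-s[...,2]>60)&(s[...,0]-s[...,1]>40); b[:200]=0; b[230:]=0;b[:,:300]=0;b[:,340:]=0
ys,xs=np.nonzero(b); print(xs.mean(),ys.mean(),len(xs))
rows=[(y,(xs[ys==y]).size,xs[ys==y].mean()) for y in np.unique(ys)]; print([tuple(np.round(r,1)) for r in rows])
print("spot",at("scene",(318.6,212),.034)); print("tip",at("scene",(317.4,204.2),t[2]-.0828))
d=at("wrist",(188*.75+180,123*.75+100),.034); print("wrist, spot top edge",d,R.T@(d-t))
```

```text
[ 0.55709441 -0.00340564  0.14371721] 0.06091721178297342
317.7241379310345 210.27586206896552 29
[(np.float64(204.0), np.float64(1.0), np.float64(316.0)), (np.float64(205.0), np.float64(2.0), np.float64(316.5)), (np.float64(206.0), np.float64(2.0), np.float64(316.5)), (np.float64(207.0), np.float64(1.0), np.float64(317.0)), (np.float64(208.0), np.float64(1.0), np.float64(317.0)), (np.float64(209.0), np.float64(2.0), np.float64(317.5)), (np.float64(210.0), np.float64(4.0), np.float64(317.5)), (np.float64(211.0), np.float64(5.0), np.float64(318.0)), (np.float64(212.0), np.float64(5.0), np.float64(318.0)), (np.float64(213.0), np.float64(4.0), np.float64(318.5)), (np.float64(214.0), np.float64(1.0), np.float64(319.0)), (np.float64(218.0), np.float64(1.0), np.float64(320.0))]
spot [0.55849441 0.00063683 0.034     ]
tip [ 0.55890269 -0.00266427  0.06091721]
wrist, spot top edge [ 0.55349131 -0.00070687  0.034     ] [-0.00351719  0.10971277  0.00297805]
```

```bash
python3 -m crank '[{"linear":[0.001,0.01,0.0015],"dr":[0,0,0],"hand":-1},{"linear":[0.001,0.018,0.0015],"dr":[0,0,0],"hand":-1},{"linear":[0.001,0.023,0.0015],"dr":[0,0,0],"hand":-1},{"linear":[0.001,0.025,0.0015],"dr":[0,0,0],"hand":-1},{"linear":[0.001,0.025,0.0015],"dr":[0,0,0],"hand":-1},{"linear":[0.001,0.025,0.0015],"dr":[0,0,0],"hand":-1}]' 80
python3 -m crank '[{"linear":[0,0.001,0],"dr":[0,0,0],"hand":-1},{"linear":[0,0.002,0],"dr":[0,0,0],"hand":-1},{"linear":[0,0.003,0],"dr":[0,0,0],"hand":-1},{"linear":[0,0.004,0],"dr":[0,0,0],"hand":-1},{"linear":[0,0.005,0],"dr":[0,0,0],"hand":-1},{"linear":[0,0.005,0],"dr":[0,0,0],"hand":-1},{"linear":[0,0.005,0],"dr":[0,0,0],"hand":-1}]' 80
python3 - <<'E'
from h import *
s=bot.read_camera("scene"); cv2.imwrite("pics/s12.png",s)
for i in range(5):
  R,t,o=tool(); print(t.round(4),np.round(o["contact_force"],2)); bot.read_camera("wrist")
a=cv2.resize(s[170:240,270:370],(800,560),interpolation=cv2.INTER_CUBIC); cv2.imwrite("pics/s12c.png",a)
E
```

```text
t: 20.05
eef_pos: [0.5574, -0.0019, 0.1176]
tool_rot: [-0.706, 0.706, 0.031, -0.031]
contact_force: [-0.2, -0.4, -1.1]
gripper_width: 0.27
t: 20.63
eef_pos: [0.5578, -0.0019, 0.1131]
tool_rot: [0.706, -0.706, -0.031, 0.031]
contact_force: [0.7, -0.5, 0.4]
gripper_width: 0.274
[ 0.5578 -0.0018  0.1131] [ 0.22 -0.96 -0.16]
[ 0.5578 -0.0019  0.1131] [ 0.96 -0.62  0.78]
[ 0.5578 -0.0018  0.1131] [ 0.85 -0.03  0.31]
[ 0.5578 -0.0018  0.1131] [ 0.38 -0.02  0.76]
[ 0.5577 -0.0018  0.113 ] [ 0.36 -0.89 -0.52]
```

View pics/s12c.png

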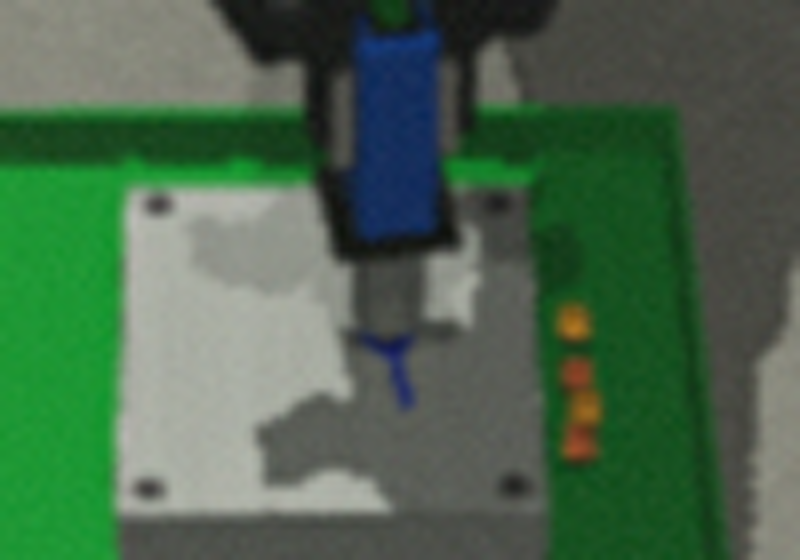

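The tip is on the disc and the front of the disc shows just below the sleeve, centred with it. The chips are still in the trough. Force suggests about 3 mm pressed and height about 3.7 mm, so I'll go 2.5 mm deeper.

```bash
python3 -m crank '[{"linear":[0,0.001,0],"dr":[0,0,0],"hand":-1},{"linear":[0,0.002,0],"dr":[0,0,0],"hand":-1},{"linear":[0,0.0025,0],"dr":[0,0,0],"hand":-1},{"linear":[0,0.0025,0],"dr":[0,0,0],"hand":-1},{"linear":[0,0.0025,0],"dr":[0,0,0],"hand":-1},{"linear":[0,0.0025,0],"dr":[0,0,0],"hand":-1}]' 80
python3 - <<'E'
from h import *
t0=at("scene",(270+388/8-.5,170+338/8-.5),.0443); print("tip est",t0-[.012,0,0],"spot scene",at("scene",(318.,211.8),.034))
F=[];Z=[]
for i in range(10):
  bot.read_camera("wrist"); R,t,o=tool(); F.append(o["contact_force"]); Z.append(t)
print(np.mean(Z,0),np.mean(F,0),np.std(F,0),"yaw",np.degrees(np.arctan2(R[1,2],R[0,2])),"tilt",R[2],np.abs(o["joint_vel"]).max(),o["gripper_width"],o["t"])
im=bot.read_camera("top"); cv2.imwrite("pics/top4.png",im); r=bot.cut_out("top","scraper_grip")[0]; print(r["score"],at("top",np.argwhere(r["pixels"]).mean(0)[::-1],.03))
for n,z in(("binbox",0),("bushing",0),("scanner",0)):
  for r in bot.place_of("top",n)[:1]: print(n,r["xy"],at("top",r["xy"],z)[:2].round(3))
E
```

```text
t: 21.43
eef_pos: [0.5577, -0.0018, 0.1105]
tool_rot: [0.706, -0.706, -0.031, 0.031]
contact_force: [1.3, -0.6, 1.9]
gripper_width: 0.271
tip est [ 0.55647295 -0.00199602  0.0443    ] spot scene [ 0.55762501 -0.00078348  0.034     ]
[ 0.55766398 -0.00182629  0.11048274] [ 1.11949045 -0.54874246  1.45061365] [0.48953473 0.37305051 0.44209835] yaw 95.0265102320294 tilt [ 3.38613953e-04 -9.99999943e-01  5.50933996e-06] 0.0013174411641220017 0.2691843633558959 21.9333
0.84 [0.48336423 0.3294214  0.03      ]
binbox [437.7, 176.1] [ 0.691 -0.301]
bushing [197.6, 175.1] [0.682 0.293]
scanner [324.6, 128.7] [ 0.807 -0.019]
```

```bash
python3 -c "
from station import bot
print(bot.hand_in(), bot.get_obs()['t'])"
```

```text
the job is handed in; nothing more can be done
the job is handed in; nothing more can be done
```

I handed the job in at about t = 22 s of the 72 s allowed, and the hand-in gave no verdict.

**What I did:** I swept all four chips off the plate into the left (+y) trough in one pass. The scraper went back on its mat and was released. The probe is on the blue spot, upright, held at 80 N and pressed.

**Last checks:**

| Check | Result | Limit |
|---|---|---|
| Chips | Four seen in the trough, in the wrist view and again with the tip pressed partway in | in trough, below plate top |
| Scraper | About 2 mm from the mat's centre, from the wrist view just after release; not touched since | 35 mm |
| Probe tip | About 2 mm from the spot's centre, from the scene camera | 8 mm |
| Wide sides to line | Within about 1° | 10° |
| Tilt of the gripper | Under 0.1° | 7° |
| Bystanders | Within about 5 mm of their first measured positions | 25 mm |

**Tip pressed in:** The two estimates differ slightly: about 5.7 mm from the force (roughly 3.5 N after allowing for the probe's weight) and about 6.3 mm from the height. Both are near half-way and inside 3–9.5 mm.

**Disagreements:**
- The cameras placed the spot up to about 4 mm apart. I aimed near the middle of those estimates.
- A last rough check from the top camera put the scraper at y = 0.329 m against 0.338 m from the wrist camera. I trusted the wrist view; either is well within 35 mm.

No check failed.

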